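# Clamp the green board in its holder

### The job

Two board holders stand on the repair bench, one with a green circuit board in it and one with a blue board. On the holder with the green board, slide the loose jaw (it carries the red knob) along its rail until it meets the edge of the board, then turn that red knob clockwise, seen from above, until it is tight, and let go. Do not shift the green board out of its place, and leave the jaw and the knob of the blue board's holder as they are.

Things in the scene. Friction and masses are not known exactly. Their poses are not given: they have to be found in the camera images.
- green_board: Green circuit board, 90 (its x) x 80 (y) x 3 mm, parts up to 23 mm above its underside, 130 g. Lies loose, underside 30 mm above the bench, on ledges of its holder (steel base 280 x 110 mm, fixed). Origin: centre of its underside. Its x runs along the holder's rail, from the sliding jaw to the fixed jaw, which is at most 3 mm from its +x edge; z up. Rail and board centre lines lie within 6 mm.
- green_knob_grip (a point): On the axis of the red knob on the green board's holder, where to grip it, 92 mm above the bench. Upright red bar 48 mm long (point y), 14 thick (point x), 68 to 110 mm above the bench, over a disc 32 mm wide; z up. It stands on the sliding jaw (grey, 46 mm high), whose face is 27 mm from the axis: touching, the axis is 72 mm from the board's centre. At the start the gap is 35 to 75 mm.
- green_knob (a joint): Angle of that knob, rad, growing clockwise seen from above. 0: free, bar across the rail; 1.4 (80 degrees): tight, at its stop, bar nearly along the rail. Starts at 0 to 0.2, stays where left, turns with 0.1 to 0.15 N m. Free, the jaw slides on the rail with about 1.5 N and can be dragged by the knob; from about 0.7 rad on the knob clamps it.
- blue_knob_mark (a point): End of the white line on top of the red knob of the other, alike holder, which has the blue board in it: 22 mm from that knob's axis along this point's y, 110 mm above the bench. To be left alone.
Mind the look-alikes: they are no part of the job. Of the things like the green_board, leave any that is orange or pink; of the rest the larger one is meant.

How it is judged:
By the outcome, as a careful person would: the job done as asked, in the order asked, and still so for the second after the job is handed in, with the robot touching nothing.
It also fails if it takes over 35 s, if anything falls off the work surface, if the arm or the gripper's body presses on something with over 40 N, if the wrist force passes 120 N, or if a joint passes its speed limit or range.

### The arm

A 7-joint arm with a two-finger parallel gripper is mounted at the origin on the work surface. World frame = base frame: x ahead of the robot, y to its left, z up, the work surface at z = 0. Lengths are in mm, angles in rad, forces in N, time in s.
With the tool pointing down it reaches from about 425 to 875 mm from the base axis. Payload 4.7 kg.
Tool frame: the origin (TCP) lies midway between the tips of the shut fingers; the grasp point (between the pads) lies 19 mm behind it; z points along the fingers, y is the line along which they close (so a half turn about z gives the same grasp; the last joint's range is limited). The gripper opens to 85 mm and grips with 20 to 120 N. Pads are 22 mm wide; open, the fingers measure 114 mm over their backs; the gripper's body (76 mm by 85 mm) begins 54 mm behind the grasp point. The pads swing forward as they close: fully open they stand 13 mm farther back than shut.
Start: joints at [-1.112, 0.321, -0.07, 1.45, 0.023, 1.371, -0.057], TCP at [279.709, 586.76, 231.349] pointing down, gripper open.
Joint ranges: [-2.86, 2.86], [-0.3, 2.09], [-1.38, 1.24], [0.06, 2.45], [-1.56, 4.7], [0.09, 2.05], [-2.69, 2.69]. Speed limits (rad/s): [2.57, 2.57, 3.14, 3.14, 3.14, 3.14, 3.14].

### API

Orientations are given as [roll, pitch, yaw] about the fixed x, y, z axes, in that order (R = Rz(yaw) Ry(pitch) Rx(roll)).
In Python, from plant import observe, read_camera, get_calibration, job_done, look_for gives the robot as it stands.
- The arm moves only by the tool step_arm, never from a script. Its argument "series" is a list of rows, each a list of 7 numbers: the shift along the tool's x, y, z in m, then the turn, a rotation vector about the tool's x, y, z in degrees, then the finger opening in m, from 0 to 0.0854. A call has 1 to 10 rows; each row is the pose to reach, as a shift and turn from the pose commanded when the call began, along the tool's axes at that moment; what a row does not reach only later rows make up. A row lasts 1/8 s, in which the tool goes at most 62.5 mm and 10.7 degrees, less where a joint would pass 70% of its speed; a pose out of reach is approached as far as the arm can. A call with a gripper value outside its range is refused whole. The fingers move at their own pace and stop on an object; the grip force is fixed at half the most. Time passes only in rows, so rows that repeat a pose let the fingers close. It gives the time, the measured TCP pose, the force, the opening and the grip force at its end, in the units of the state.
- observe(): the state, without advancing time (a new reading comes with each control period).
- read_camera(name): name is "side" or "top"; returns (picture, depth): 480x640x3 uint8, blue, green, red; 480x640 float32, mm along the optical axis (not along the pixel's ray), 0 where there is no reading.
- get_calibration(name): a dict with "fx", "fy", "cx", "cy" (pixels), "k1" (the pictures are not rectified: a ray, as slopes to the right and down, at radius r is drawn at 1 + k1 r^2 times it, then the intrinsics apply), "eye" and "orientation" of the camera in the world. Camera axes: x right, y down, z forward; pixel columns grow to the right and rows downward; lengths in mm; the calibration is good to about 2 mm. A picture is of the moment at which its call begins. get_calibration takes no time and is no camera call.
- job_done(): hands the job in; it is judged then, once.
Trained networks look in the newest picture that a camera, given by its name, has taken for a name from the list of things; names that differ only in an ending like _2 or _b are one class to them, and where a whole thing is asked for, a point or a joint stands for the part that bears it (a point fixed in the world has none). Each returns a list of dicts, best first, with "confidence" (0 to 1); they miss things now and then, are a little off and sometimes report something else, mostly with a low value. They report only what shows in the picture. A call takes as long as a camera call. They do not tell look-alikes from the thing itself.
- look_for(camera, query): "centre" ([column, row] in pixels, amid what is visible of it).
The state is a dict: "t": time; "q": joint angles; "qvel": joint speeds; "joint_torque": joint torques, N m; "tcp_pos": TCP position; "tcp_rot": TCP orientation; "contact_force": force on the tool from outside, world axes, zero at the start; "torque": the same for the moment, N m; "opening": finger opening in mm; "grasp_force": force on a finger pad.
Only numpy, scipy, OpenCV 4.12 (cv2) and the standard library are available. Lean on these libraries where they do the work, as an engineer would, in place of code of your own. Each camera call takes 0.05 s, during which the arm holds its last target. There are 200 camera calls.

## Working session

There is one attempt and no reset: what is moved stays moved. The work goes in short steps, Python scripts to look and compute and a tool call to move; the robot and the scene stay as the last step left them, time stands still between calls to the robot, and variables do not carry over. Pictures are saved under pics/ and viewed, at most 10 in all, crops included, and the job is handed in when it is done.

Besides the shell and the picture viewer there is one more tool, called after ">>>" as name(argument=value, ...) on one line, values as JSON. step_arm: Moves the arm, as the interface text tells. Its arguments: {"type":"object","properties":{"series":{"type":"array","items":{"type":"array","items":{"type":"number"}}}},"required":["series"]}

```bash
ls; mkdir -p pics
cat > h.py <<'E'
import numpy as np, cv2
from scipy.spatial.transform import Rotation as R
from plant import *
def cal(n):
    c=get_calibration(n); o=np.array(c["orientation"],float)
    M=o if o.shape==(3,3) else R.from_euler('xyz',o).as_matrix()
    return c,M,np.array(c["eye"],float)
def ray(n,u,v):
    c,M,e=cal(n); d=np.array([(u-c["cx"])/c["fx"],(v-c["cy"])/c["fy"]]); s=d.copy()
    for _ in range(20): s=d/(1+c["k1"]*(s@s))
    return e,M@np.array([s[0],s[1],1.])
def atz(n,u,v,z):
    e,d=ray(n,u,v); return e+d*(z-e[2])/d[2]
def atd(n,u,v,D):
    e,d=ray(n,u,v); return e+d*D
E
python3 - <<'E'
from h import *
for n in("top","side"):
    p,d=read_camera(n); cv2.imwrite(f"pics/{n}0.png",p); np.save(f"{n}0.npy",d); print(n,get_calibration(n))
    for q in("green_board","green_knob_grip","blue_knob_mark"):
        for r in look_for(n,q): 
            u,v=r["centre"]; D=d[int(v),int(u)]; print(q,r, atd(n,u,v,D).round())
print(observe())
E
```

```text
pics
top {'fx': 576.497506969525, 'fy': 576.497506969525, 'cx': 313.73038071599376, 'cy': 244.21598301228613, 'k1': -0.006947939352403019, 'eye': array([ 482.27443723,  -43.81565774, 1199.32506962]), 'orientation': array([-3.03348774,  0.00805203, -1.60064882])}
green_board {'centre': [398.1, 247.6], 'confidence': 0.92} [ 597. -209.   37.]
green_board {'centre': [296.1, 248.1], 'confidence': 0.84} [605.  -1.   6.]
green_board {'centre': [385.2, 164.3], 'confidence': 0.78} [ 777. -194.    6.]
green_board {'centre': [472.6, 287.6], 'confidence': 0.75} [ 512. -365.   -4.]
green_knob_grip {'centre': [385.5, 312.0], 'confidence': 0.66} [ 469. -170.  107.]
blue_knob_mark {'centre': [182.6, 297.8], 'confidence': 0.86} [507. 210. 115.]
side {'fx': 573.8087221497507, 'fy': 573.8087221497507, 'cx': 316.2536370333281, 'cy': 237.55982561883434, 'k1': -0.020157855732708143, 'eye': array([ 556.74794054, -969.60211934,  630.78875513]), 'orientation': array([-2.09140266e+00,  1.06319740e-03, -5.90070440e-02])}
green_board {'centre': [315.5, 322.7], 'confidence': 0.91} [ 600. -213.   33.]
green_board
[... 378 characters left out ...]
 92.]
{'t': 0.4, 'q': array([-1.11190804,  0.32113856, -0.07009627,  1.45067195,  0.02259764,
        1.37079107, -0.05689157]), 'qvel': array([-0.00030647, -0.00281056,  0.00092561, -0.00166347,  0.00150091,
       -0.00107825, -0.00034019]), 'joint_torque': array([ 1.56217407e-04, -4.92738211e+01, -3.80670978e-01, -3.14095724e+01,
        1.33527027e-02,  3.94390416e-03, -1.27045587e-05]), 'tcp_pos': array([279.67316827, 586.69017251, 231.17200643]), 'tcp_rot': array([-3.14137149e+00,  4.93706141e-05,  2.69683161e+00]), 'contact_force': array([ 0.72421045, -0.73622628,  0.58456083]), 'torque': array([ 0.01835208, -0.00223063,  0.0013796 ]), 'grasp_force': 0.0, 'opening': 85.25567841393092}
```

View pics/top0.png

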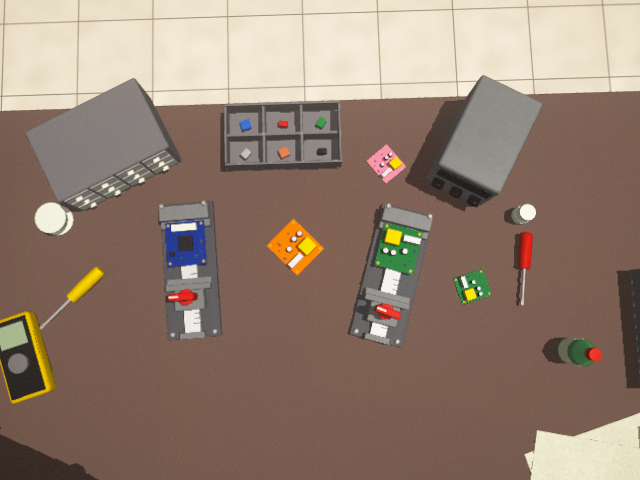

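View pics/side0.png

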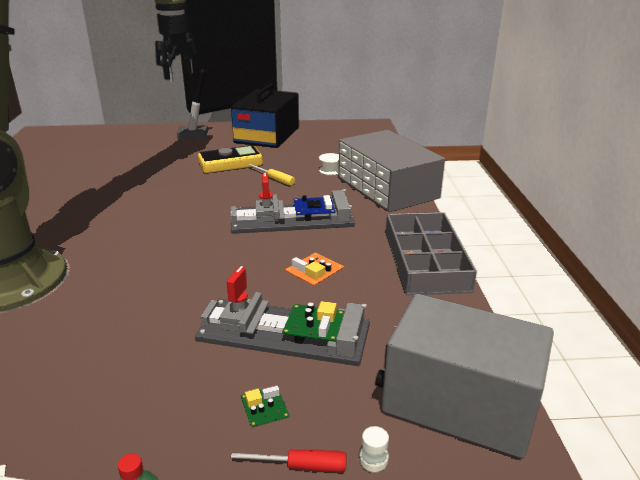

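The top view shows these candidates for the green board:
- green board in its holder at (398,248)
- small loose green board at (472,287)
- orange board at (296,248)
- pink board at (385,164)

The larger green one, in the holder at (398,248), is meant. Its red knob is at (386,312). The blue holder's knob at (182,298) stays untouched. Next is one close crop and a measurement.

```bash
cat > meas.py <<'E'
from h import *
def meas(n,box,save=None):
    p,d=read_camera(n); u0,u1,v0,v1=box
    hsv=cv2.cvtColor(p,cv2.COLOR_BGR2HSV); H,S,V=[hsv[...,i].astype(int) for i in range(3)]
    m=np.zeros(H.shape,bool); m[v0:v1,u0:u1]=1
    red=m&((H<8)|(H>172))&(S>150)&(V>90); gr=m&(H>45)&(H<75)&(S>120)&(V>50)
    P=lambda mask,f:np.array([f(u,v) for v,u in zip(*np.nonzero(mask))])
    g=P(gr,lambda u,v:atz(n,u,v,33)); r=P(red,lambda u,v:atd(n,u,v,d[v,u]))
    rect=cv2.minAreaRect(g[:,:2].astype(np.float32)); print(n,"board",np.round(rect[0],1),np.round(rect[1],1),round(rect[2],1))
    rt=r[r[:,2]>100]; rr=cv2.minAreaRect(rt[:,:2].astype(np.float32)); print("redtop n",len(rt),np.round(rr[0],1),np.round(rr[1],1),round(rr[2],1),"z",np.percentile(rt[:,2],[10,50,90]).round())
    if save: cv2.imwrite(save,cv2.resize(p[v0:v1,u0:u1],None,fx=4,fy=4,interpolation=cv2.INTER_CUBIC))
E
python3 - <<'E'
from meas import *
meas("top",(340,445,200,350),"pics/c1.png")
meas("side",(195,375,260,360))
d=np.load("top0.npy")
# corner screws and base edges
for u,v in [(387,209),(430,216),(357,335),(401,343)]: print(u,v,atz("top",u,v,12).round(1),d[v,u],atd("top",u,v,d[v,u]).round(1))
E
```

```text
top board [ 595.8 -209.3] [79.2 89.2] 73.7
redtop n 163 [ 478.8 -121.1] [153.4  20. ] 80.0 z [106. 110. 113.]
side board [ 596.1 -210. ] [82.3 88.8] 73.9
redtop n 204 [ 505.  -560.8] [ 30.8 823.6] 5.1 z [102. 109. 111.]
387 209 [ 680.5 -192.9   12. ] 1165.508 [ 674.6 -188.5   47.1]
430 216 [ 662.9 -281.6   12. ] 1159.9266 [ 657.1 -273.9   50.4]
357 335 [ 422.8 -120.6   12. ] 1175.8699 [ 422.7 -120.8    9.7]
401 343 [ 404.1 -209.3   12. ] 1171.7238 [ 404.  -209.4   11.4]
```

View pics/c1.png

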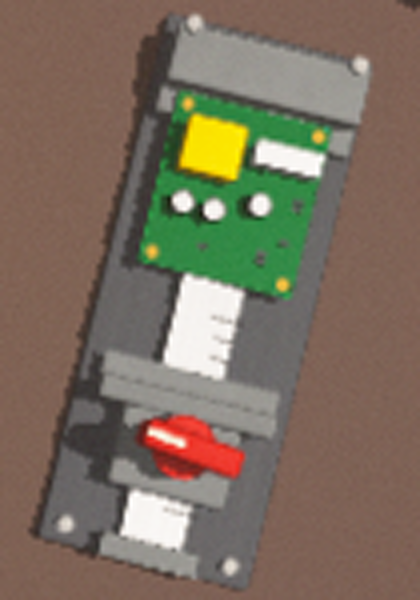

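The crop confirms the green board in its holder, with the knob bar across the rail, its white line on the left end, and the jaw gap visible. Next I'll refine the knob axis and the rail direction.

Run:
```python
from h import *
for n,box in(("top",(340,445,200,350)),("side",(195,375,260,360))):
    p,d=read_camera(n);u0,u1,v0,v1=box
    hsv=cv2.cvtColor(p,cv2.COLOR_BGR2HSV).astype(int);H,S,V=[hsv[...,i] for i in range(3)]
    m=np.zeros(H.shape,bool);m[v0:v1,u0:u1]=1
    red=m&((H<8)|(H>172))&(S>150)&(V>90)
    r=np.array([atd(n,u,v,d[v,u]) for v,u in zip(*np.nonzero(red)) if d[v,u]>0])
    c=np.median(r,0); r=r[np.linalg.norm(r-c,axis=1)<60]
    for lo,hi in((103,116),(50,75)):
        t=r[(r[:,2]>lo)&(r[:,2]<hi)]
        if len(t)>5: print(n,lo,len(t),t.mean(0).round(1),np.round(cv2.minAreaRect(t[:,:2].astype(np.float32)),1) if 0 else cv2.minAreaRect(t[:,:2].astype(np.float32)))
    if n=="top":
        # bar outline: brightest red pixels at z=110
        wl=m&(S<60)&(V>150)
        k,lab,st,ce=cv2.connectedComponentsWithStats(wl.astype(np.uint8))
        for i in range(1,k):
            if st[i,4]>12:
                uv=np.argwhere(lab==i); z=np.median([atd(n,u,v,d[v,u])[2] for v,u in uv if d[v,u]>0])
                q=np.array([atz(n,u,v,z)[:2] for v,u in uv],np.float32); print("white",ce[i].round(),st[i,4],round(z,1),cv2.minAreaRect(q))
        # jaw top points z 38..54
        g=m&(S<60)&~wl
        q=np.array([atd(n,u,v,d[v,u]) for v,u in np.argwhere(g) if d[v,u]>0]); q=q[(q[:,2]>40)&(q[:,2]<54)]
        ax=np.array([.963,-.27]); s=(q[:,:2]-[596,-209.5])@ax
        for nm,w in(("loose",(s<-60)&(s>-160)),("fixed",(s>40)&(s<100))):
            print(nm,w.sum(),np.percentile(s[w],[2,50,98]).round(1),cv2.minAreaRect(q[w][:,:2].astype(np.float32)))
```

```text
top 103 158 [ 468.3 -175.2  109.7] ((468.8355407714844, -173.87191772460938), (47.2683219909668, 13.8793306350708), 67.4512710571289)
top 50 77 [ 469.1 -173.3   68. ] ((469.9220886230469, -173.18289184570312), (23.28976821899414, 30.200889587402344), 69.42011260986328)
white [408. 218.] 592 46.4 ((658.5733642578125, -230.37710571289062), (95.12555694580078, 32.80896759033203), 73.28633117675781)
white [425. 235.] 20 30.6 ((621.9365844726562, -264.8945007324219), (8.332765579223633, 9.837211608886719), 68.91056060791016)
white [412. 239.] 109 51.1 ((611.5780029296875, -235.3497314453125), (34.724246978759766, 12.76752758026123), 74.04484558105469)
white [385. 250.] 23 47.4 ((592.4695434570312, -180.87628173828125), (8.020395278930664, 10.129229545593262), 87.54833984375)
white [405. 251.] 24 46.4 ((589.3033447265625, -221.00021362304688), (8.020998001098633, 10.115782737731934), 87.3348388671875)
white [393. 252.] 24 48.2 ((586.880126953125, -196.5673370361328), (8.010069847106934, 8.132210731506348), 87.46319580078125)
white [390. 286.] 552 25.5 ((524.6919555664062, -192.14053344726562), (86.17608642578125, 57.65511703491211), 72.74176025390625)Traceback (most recent call last):
  File "<stdin>", line 19, in <module>
  File "h.py", line 13, in atz
    e,d=ray(n,u,v); return e+d*(z-e[2])/d[2]
        ~~~^^^^^^^
  File "h.py", line 9, in ray
    c,M,e=cal(n); d=np.array([(u-c["cx"])/c["fx"],(v-c["cy"])/c["fy"]]); s=d.copy()
          ~~~^^^
  File "h.py", line 5, in cal
    c=get_calibration(n); o=np.array(c["orientation"],float)
ValueError: time passes only in moves, steps and waits
```

>>> step_arm(series=[[-0.347,-0.263,0,0,0,43,0.0854],[-0.347,-0.263,0,0,0,43,0.0854],[-0.347,-0.263,0,0,0,43,0.0854],[-0.347,-0.263,0,0,0,43,0.0854],[-0.347,-0.263,0,0,0,43,0.0854],[-0.347,-0.263,0,0,0,43,0.0854],[-0.347,-0.263,0,0,0,43,0.0854],[-0.347,-0.263,0,0,0,43,0.0854]])

```text
t: 1.55
tcp_pos: [482.4, 194.1, 231.9]
tcp_rot: [3.14, 0.002, 1.936]
contact_force: [-0.5, 0.7, 0.1]
opening: 85.7
grasp_force: 0.0
```

```bash
cat > go.py <<'E'
import sys; from h import *
# target x y z yaw(deg) -> shift (m) and turn (deg) in present tool axes
x,y,z,yaw=map(float,sys.argv[1:5]); s=observe()
M=R.from_euler('xyz',s["tcp_rot"]); T=R.from_euler('xyz',[np.pi,0,np.radians(yaw)])
print("t",s["t"],"tcp",s["tcp_pos"].round(1),np.degrees(s["tcp_rot"]).round(2),"F",s["contact_force"].round(1),"tq",s["torque"].round(2),"q7",s["q"][6].round(2),"open",round(s["opening"],1))
print("shift",(M.inv().apply(np.array([x,y,z])-s["tcp_pos"])/1000).round(4),"turn",(M.inv()*T).as_rotvec(degrees=True).round(2))
E
python3 go.py 469 -174 150 67.5
```

```text
t 1.55 tcp [482.4 194.1 231.9] [1.7993e+02 9.0000e-02 1.1092e+02] F [-0.5  0.7  0.1] tq [0.05 0.02 0.01] q7 -0.06 open 85.7
shift [-0.3389 -0.1441  0.0823] turn [ 0.11  0.06 43.42]
```

>>> step_arm(series=[[-0.339,-0.144,0.082,0,0,43.4,0.0854],[-0.339,-0.144,0.082,0,0,43.4,0.0854],[-0.339,-0.144,0.082,0,0,43.4,0.0854],[-0.339,-0.144,0.082,0,0,43.4,0.0854],[-0.339,-0.144,0.082,0,0,43.4,0.0854],[-0.339,-0.144,0.082,0,0,43.4,0.0854],[-0.339,-0.144,0.082,0,0,43.4,0.0854],[-0.339,-0.144,0.082,0,0,43.4,0.0854],[-0.339,-0.144,0.082,0,0,43.4,0.0854]])

```text
t: 2.68
tcp_pos: [470.9, -166.0, 149.5]
tcp_rot: [3.141, -0.001, 1.192]
contact_force: [-0.1, 0.1, -0.8]
opening: 84.9
grasp_force: 0.0
```

```bash
python3 - <<'E'
from h import *
p,d=read_camera("side"); q=cv2.resize(p[220:370,180:380],None,fx=4,fy=4,interpolation=cv2.INTER_CUBIC); cv2.imwrite("pics/s2.png",q)
c,M,e=cal("side"); ray0=ray
hsv=cv2.cvtColor(p,cv2.COLOR_BGR2HSV).astype(int);H,S,V=[hsv[...,i] for i in range(3)]
m=np.zeros(H.shape,bool);m[260:360,195:375]=1
red=m&((H<8)|(H>172))&(S>150)&(V>60)
def A(u,v,D):
    b=np.array([(u-c["cx"])/c["fx"],(v-c["cy"])/c["fy"]]);s=b
    for _ in range(5): s=b/(1+c["k1"]*(s@s))
    return e+M@np.array([s[0],s[1],1.])*D
r=np.array([A(u,v,d[v,u]) for v,u in np.argwhere(red) if d[v,u]>0]);r=r[np.linalg.norm(r-np.median(r,0),axis=1)<60]
print(len(r),r.min(0).round(1),r.max(0).round(1),r.mean(0).round(1))
b=r[(r[:,2]>80)]; print("bar z>80",np.percentile(b,[1,50,99],axis=0).round(1))
t=r[(r[:,2]<75)]; print("disc",np.percentile(t,[1,50,99],axis=0).round(1))
E
python3 go.py 469 -174 73 67.5
```

```text
570 [ 456.2 -199.7   61.1] [ 486.2 -152.4  112. ] [ 472.1 -181.6   90.7]
bar z>80 [[ 456.9 -198.5   80.7]
 [ 471.1 -183.9  100. ]
 [ 484.8 -155.1  111.5]]
disc [[ 457.9 -197.9   62.5]
 [ 477.2 -181.2   68.7]
 [ 486.2 -157.5   74.9]]
t 2.725 tcp [ 470.8 -166.1  149.6] [ 1.7998e+02 -5.0000e-02  6.8310e+01] F [-0.8 -0.  -0.2] tq [ 0.01 -0.04  0.06] q7 -0.05 open 85.2
shift [-0.0081  0.0012  0.0765] turn [ 0.02 -0.05  0.81]
```

View pics/s2.png

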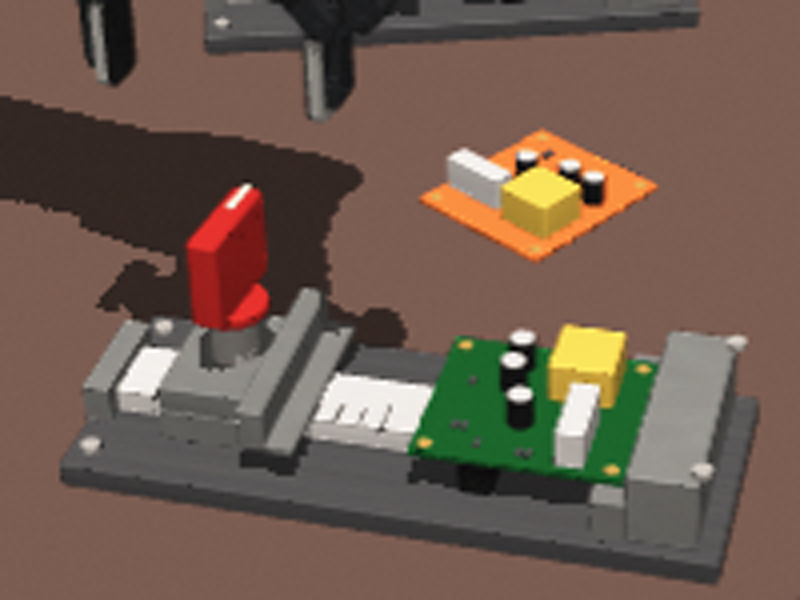

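The side crop shows the knob bar upright at crop (228,255), with nothing around it above the jaw and the fingers still high behind it. Both cameras agree on the knob axis at about (470,-175). Now descending and gripping.

>>> step_arm(series=[[-0.0086,0.0025,0.01,0,0,0.8,0.0854],[-0.0086,0.0025,0.03,0,0,0.8,0.0854],[-0.0086,0.0025,0.055,0,0,0.8,0.0854],[-0.0086,0.0025,0.0755,0,0,0.8,0.0854],[-0.0086,0.0025,0.0755,0,0,0.8,0.0854]])

```text
t: 3.35
tcp_pos: [467.7, -176.8, 72.1]
tcp_rot: [-3.138, 0.001, 1.175]
contact_force: [0.1, -0.5, -1.0]
opening: 85.3
grasp_force: 0.0
```

```bash
python3 - <<'E'
from h import *
p,d=read_camera("side"); cv2.imwrite("pics/s3.png",cv2.resize(p[220:370,180:380],None,fx=4,fy=4,interpolation=cv2.INTER_CUBIC))
E
python3 go.py 470 -175 73 67.5
```

```text
t 3.4 tcp [ 468.6 -177.1   73.2] [-1.7992e+02  5.0000e-02  6.7300e+01] F [ 0.2 -0.5 -0.1] tq [-0.01 -0.01  0.  ] q7 0.03 open 85.2
shift [0.0025 0.0004 0.0002] turn [-0.08  0.05 -0.2 ]
```

View pics/s3.png

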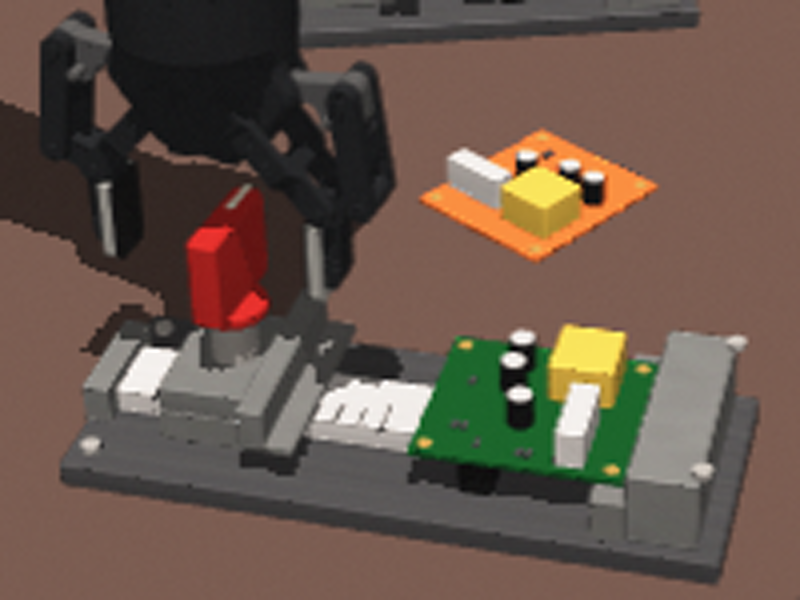

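The fingers straddle the bar at crop (228,255) with nothing else between them. I'll trim by 2 mm and close.

>>> step_arm(series=[[0.002,0,0,0,0,0,0.04],[0.002,0,0,0,0,0,0.01],[0.002,0,0,0,0,0,0.01],[0.002,0,0,0,0,0,0.01],[0.002,0,0,0,0,0,0.01],[0.002,0,0,0,0,0,0.01]])

```text
t: 4.15
tcp_pos: [470.3, -175.2, 74.2]
tcp_rot: [3.141, -0.0, 1.175]
contact_force: [-1.7, 1.0, 5.2]
opening: 13.4
grasp_force: 59.6
```

```bash
python3 go.py 470 -175 73 67.5
python3 - <<'E'
from meas import *
meas("top",(340,445,200,350)) if 0 else None
s=observe(); print(s["grasp_force"])
E
```

```text
t 4.15 tcp [ 470.3 -175.2   74.2] [ 1.7998e+02 -2.0000e-02  6.7320e+01] F [-1.7  1.   5.2] tq [0.17 0.26 0.03] q7 0.02 open 13.4
shift [ 0.0001 -0.0003  0.0012] turn [ 0.02 -0.02 -0.18]
59.611676931381226
```

>>> step_arm(series=[[0.0011,0.0099,0,0,0,0,0.01],[0.0022,0.0199,0,0,0,0,0.01],[0.0033,0.0298,0,0,0,0,0.01],[0.0044,0.0398,0,0,0,0,0.01],[0.0054,0.0477,0,0,0,0,0.01],[0.0057,0.0517,0,0,0,0,0.01],[0.0057,0.0517,0,0,0,0,0.01]])

```text
t: 5.03
tcp_pos: [521.5, -190.0, 74.2]
tcp_rot: [3.139, -0.0, 1.175]
contact_force: [1.6, 0.4, 4.7]
opening: 13.1
grasp_force: 59.8
```

```bash
python3 - <<'E'
from h import *
p,d=read_camera("side"); cv2.imwrite("pics/s4.png",cv2.resize(p[265:365,195:375],None,fx=4.4,fy=4.4,interpolation=cv2.INTER_CUBIC))
E
python3 go.py 526.9 -189.4 73 67.5
```

```text
t 5.075 tcp [ 521.4 -190.    74.2] [ 1.7986e+02 -2.0000e-02  6.7330e+01] F [2.5 0.6 4.3] tq [ 0.18 -0.32  0.02] q7 0.08 open 13.3
shift [0.0027 0.0049 0.0012] turn [ 0.14 -0.02 -0.17]
```

View pics/s4.png

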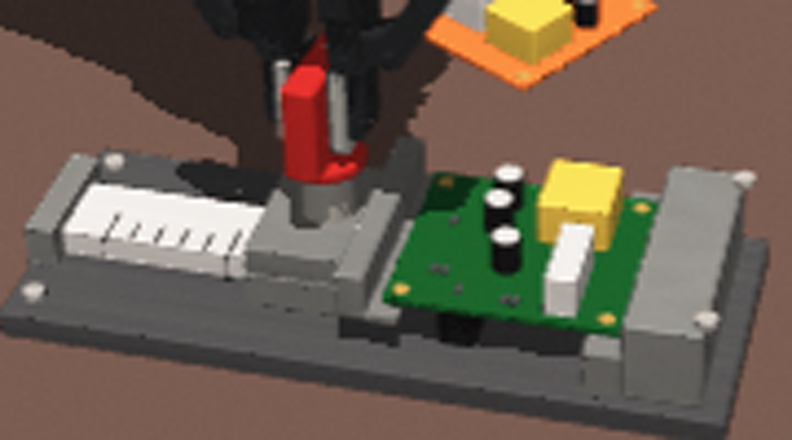

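The side crop shows the jaw face at (390,260) close to the board edge at (400,280), with about 5 mm left. The jaw slides freely, so I'll creep in while watching the force.

>>> step_arm(series=[[0.0002,0.002,0,0,0,0,0.01],[0.0004,0.0035,0,0,0,0,0.01],[0.0004,0.0035,0,0,0,0,0.01],[0.0004,0.0035,0,0,0,0,0.01]])

```text
t: 5.58
tcp_pos: [523.6, -190.7, 74.2]
tcp_rot: [3.141, -0.001, 1.175]
contact_force: [-0.8, 1.2, 6.1]
opening: 13.0
grasp_force: 60.1
```

```bash
cat > b.py <<'E'
from h import *
F=np.array([.959,-.283]); s=observe()
print("t",s["t"],"tcp",s["tcp_pos"].round(2),"F",s["contact_force"].round(1),"yaw",np.degrees(s["tcp_rot"][2]).round(1),"along",(s["tcp_pos"][:2]@F).round(2))
for n,box in(("top",(340,445,200,300)),("side",(250,375,290,345))):
    p,d=read_camera(n);c,M,e=cal(n);u0,u1,v0,v1=box
    h=cv2.cvtColor(p,cv2.COLOR_BGR2HSV); m=cv2.inRange(h,(45,120,30),(75,255,255)); m[:v0]=0;m[v1:]=0;m[:,:u0]=0;m[:,u1:]=0
    k,lab,st,_=cv2.connectedComponentsWithStats(m); i=1+st[1:,4].argmax()
    uv=np.argwhere(lab==i)[:,::-1].astype(float)
    b=(uv-[c["cx"],c["cy"]])/[c["fx"],c["fy"]]; q=b/(1+c["k1"]*(b**2).sum(1,keepdims=True))
    D=np.c_[q,np.ones(len(q))]@M.T; g=(e+D*((33-e[2])/D[:,2:]))[:,:2]
    r=cv2.minAreaRect(g.astype(np.float32)); a=g@F; l=g@[.283,.959]
    print(n,len(g),np.round(r[0],1),np.round(r[1],1),round(r[2],1),"along pct",np.percentile(a,[1,99]).round(1),"lat",np.percentile(l,[1,99]).round(1))
    np.save(f"mask_{n}.npy",lab==i)
E
python3 b.py
python3 - <<'E'
from h import *
p,d=read_camera("side"); cv2.imwrite("pics/s5.png",cv2.resize(p[290:350,260:360],None,fx=8,fy=8,interpolation=cv2.INTER_CUBIC))
E
```

```text
t 5.575 tcp [ 523.65 -190.67   74.18] F [-0.8  1.2  6.1] yaw 67.3 along 556.14
top 477 [ 599.5 -199.4] [58.2 87.6] 73.7 along pct [588.6 674.6] lat [-46.8   7.5]
side 1052 [ 595.9 -210.2] [82.6 88.8] 74.0 along pct [587.3 674.9] lat [-73.6   6.9]
```

View pics/s5.png

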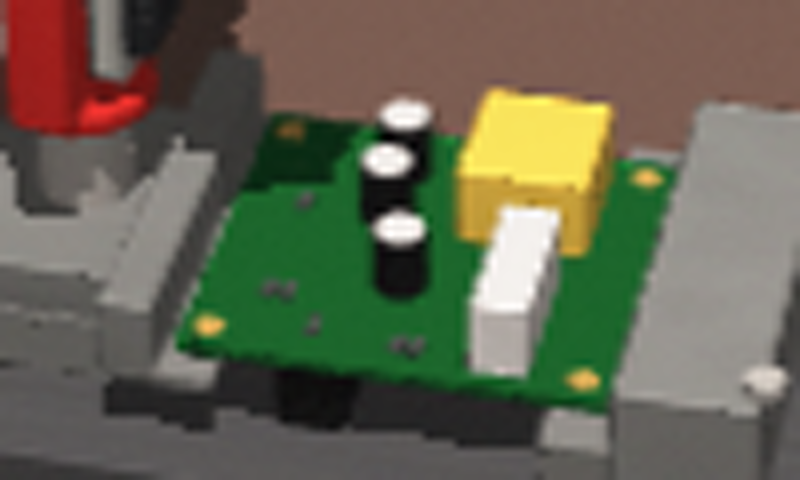

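The crop shows the jaw face at (160,350) still about 3 mm from the board edge at (183,345), which matches the numbers: 556.1 now against 559 at contact.

>>> step_arm(series=[[0.0001,0.001,0,0,0,0,0.01],[0.0002,0.002,0,0,0,0,0.01],[0.0002,0.002,0,0,0,0,0.01]])

```text
t: 6.1
tcp_pos: [525.5, -191.2, 74.2]
tcp_rot: [3.141, -0.001, 1.175]
contact_force: [-0.2, 2.3, 6.1]
opening: 13.3
grasp_force: 60.2
```

```bash
python3 b.py
```

```text
t 6.1 tcp [ 525.47 -191.2    74.18] F [-0.2  2.3  6.1] yaw 67.3 along 558.04
top 457 [ 600.  -198.6] [56.2 87.1] 73.7 along pct [589.5 674.7] lat [-45.4   7.5]
side 1055 [ 595.9 -210.2] [82.6 88.8] 74.1 along pct [587.2 674.9] lat [-73.6   6.8]
```

>>> step_arm(series=[[0.0001,0.0005,0,0,0,0,0.01],[0.0001,0.001,0,0,0,0,0.01],[0.0001,0.001,0,0,0,0,0.01]])

```text
t: 6.58
tcp_pos: [526.1, -191.4, 74.2]
tcp_rot: [-3.141, -0.001, 1.175]
contact_force: [-1.6, 2.5, 7.7]
opening: 13.2
grasp_force: 60.3
```

```bash
python3 b.py
python3 - <<'E'
from h import *
p,d=read_camera("side"); cv2.imwrite("pics/s6.png",cv2.resize(p[290:350,260:360],None,fx=8,fy=8,interpolation=cv2.INTER_CUBIC))
E
```

```text
t 6.575 tcp [ 526.13 -191.39   74.16] F [-1.6  2.5  7.7] yaw 67.3 along 558.73
top 450 [ 600.3 -198.6] [56.2 86.6] 73.7 along pct [590.3 674.8] lat [-44.4   7.5]
side 1054 [ 595.9 -210.2] [82.6 88.8] 74.0 along pct [587.3 674.9] lat [-73.6   7. ]
```

View pics/s6.png

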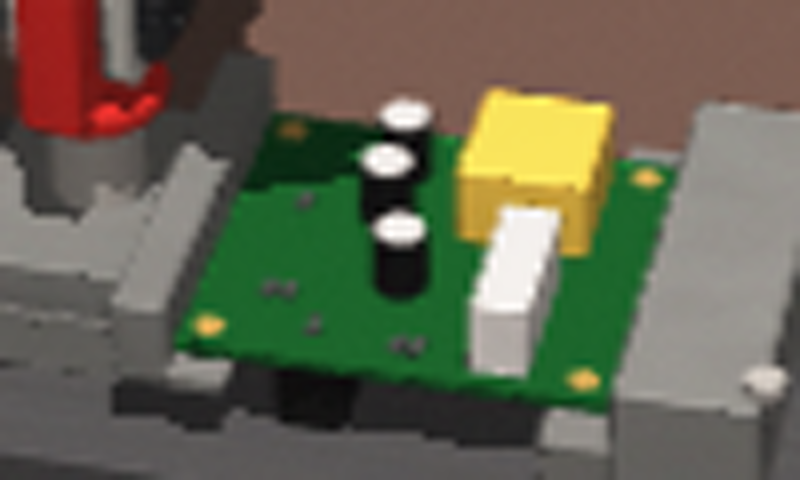

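The face is at (172,350) and the board edge at (180,345), so under 1 mm is left and the board hasn't moved. For the last millimetre I'll track the board's image shift sub-pixel.

```bash
cat > tr.py <<'E'
import sys; from h import *
F=np.array([.959,-.283]); f=[]; al=[]
for _ in range(3):
    s=observe(); f.append(s["contact_force"]); al.append(s["tcp_pos"][:2]@F); p,_d=read_camera("side")
    a=p[300:338,296:334].astype(np.float32).mean(2)
    if sys.argv[1]=="ref": np.save("ref.npy",a)
    else: print(np.round(cv2.phaseCorrelate(np.load("ref.npy"),a,cv2.createHanningWindow((38,38),cv2.CV_32F)),3) if 0 else [np.round(x,2) for x in cv2.phaseCorrelate(np.load("ref.npy"),a,cv2.createHanningWindow((38,38),cv2.CV_32F))])
f=np.mean(f,0); print("t",s["t"],"F",f.round(1),"along F",(f[:2]@F).round(2),"pos",np.mean(al).round(2),"yaw",np.degrees(s["tcp_rot"][2]).round(1))
E
python3 tr.py ref; python3 tr.py x
```

```text
t 6.825 F [-1.7  2.   7.2] along F -2.18 pos 558.72 yaw 67.3
[array([-0.05, -0.01]), np.float64(1.0)]
[array([0.01, 0.  ]), np.float64(1.0)]
[array([ 0.  , -0.02]), np.float64(1.0)]
t 6.975 F [-1.2  2.1  6.8] along F -1.72 pos 558.74 yaw 67.3
```

>>> step_arm(series=[[0.0001,0.0005,0,0,0,0,0.01],[0.0001,0.001,0,0,0,0,0.01],[0.0001,0.001,0,0,0,0,0.01]])

```text
t: 7.4
tcp_pos: [527.0, -191.6, 74.2]
tcp_rot: [-3.141, -0.001, 1.175]
contact_force: [-2.4, 2.0, 7.1]
opening: 13.5
grasp_force: 60.3
```

```bash
python3 tr.py x
```

```text
[array([0.62, 0.08]), np.float64(1.06)]
[array([0.63, 0.09]), np.float64(1.05)]
[array([0.6 , 0.09]), np.float64(1.05)]
t 7.5 F [-2.4  1.7  7.1] along F -2.8 pos 559.67 yaw 67.3
```

The board just moved with the jaw (0.6 px, about 1 mm), so they are in contact. Now turning the knob clockwise, the first part with a check.

>>> step_arm(series=[[0,0,0,0,0,5,0.01],[0,0,0,0,0,11,0.01],[0,0,0,0,0,17,0.01],[0,0,0,0,0,22,0.01],[0,0,0,0,0,22,0.01]])

```text
t: 8.18
tcp_pos: [527.0, -191.6, 74.2]
tcp_rot: [-3.141, -0.0, 0.79]
contact_force: [-2.2, 1.6, 8.0]
opening: 13.3
grasp_force: 60.3
```

```bash
python3 tr.py x; python3 go.py 527 -191.6 74.2 -6.6
```

```text
[array([0.85, 0.02]), np.float64(1.03)]
[array([0.85, 0.03]), np.float64(1.03)]
[array([0.85, 0.04]), np.float64(1.03)]
t 8.275 F [-1.8  2.1  7.7] along F -2.35 pos 559.65 yaw 45.3
t 8.325 tcp [ 527.1 -191.6   74.2] [-1.7994e+02 -3.0000e-02  4.5310e+01] F [-1.2  2.6  7.6] tq [ 0.41  0.33 -0.07] q7 -0.27 open 13.3
shift [-0.0001 -0.     -0.    ] turn [-7.000e-02 -1.000e-02  5.191e+01]
```

>>> step_arm(series=[[0,0,0,0,0,7,0.01],[0,0,0,0,0,14,0.01],[0,0,0,0,0,21,0.01],[0,0,0,0,0,28,0.01],[0,0,0,0,0,35,0.01],[0,0,0,0,0,42,0.01],[0,0,0,0,0,48,0.01],[0,0,0,0,0,48,0.01]])

```text
t: 9.32
tcp_pos: [526.9, -191.1, 74.2]
tcp_rot: [-3.14, 0.001, -0.047]
contact_force: [-3.0, 3.3, 10.0]
opening: 13.3
grasp_force: 60.7
```

```bash
python3 tr.py x; python3 go.py 527 -191.6 74.2 -6.6
```

```text
[array([ 0.85, -0.  ]), np.float64(1.03)]
[array([ 0.84, -0.02]), np.float64(1.03)]
[array([ 0.86, -0.02]), np.float64(1.02)]
t 9.425 F [-2.7  3.4  9.7] along F -3.51 pos 559.37 yaw -2.7
t 9.475 tcp [ 526.9 -191.1   74.2] [-1.7988e+02  6.0000e-02 -2.6700e+00] F [-2.2  3.4  9.9] tq [ 0.73  0.51 -0.  ] q7 -1.05 open 13.6
shift [0.0001 0.0005 0.    ] turn [-0.12  0.06  3.93]
```

>>> step_arm(series=[[0,0,0,0,0,2,0.01],[0,0,0,0,0,4,0.01],[0,0,0,0,0,6,0.01],[0,0,0,0,0,6,0.01]])

```text
t: 9.98
tcp_pos: [526.9, -190.9, 74.2]
tcp_rot: [-3.141, 0.002, -0.148]
contact_force: [-3.0, 3.2, 10.1]
opening: 13.4
grasp_force: 64.1
```

```bash
python3 go.py 527 -191.6 74.2 -6.6
```

```text
t 9.975 tcp [ 526.9 -190.9   74.2] [-1.7994e+02  1.0000e-01 -8.4600e+00] F [-3.   3.2 10.1] tq [0.67 0.59 1.04] q7 -1.14 open 13.4
shift [0.0002 0.0006 0.    ] turn [-0.06  0.1  -1.86]
```

The torque jumped to 1.0 N m, so the knob is at its stop. Release and lift.

>>> step_arm(series=[[0,0,0,0,0,0,0.04],[0,0,0,0,0,0,0.0854],[0,0,0,0,0,0,0.0854],[0,0,0,0,0,0,0.0854],[0,0,0,0,0,0,0.0854],[0,0,-0.03,0,0,0,0.0854],[0,0,-0.08,0,0,0,0.0854],[0,0,-0.13,0,0,0,0.0854],[0,0,-0.18,0,0,0,0.0854],[0,0,-0.18,0,0,0,0.0854]])

```text
t: 11.22
tcp_pos: [529.3, -193.3, 257.9]
tcp_rot: [-3.141, -0.008, -0.152]
contact_force: [0.6, 0.2, -0.8]
opening: 85.5
grasp_force: 0.0
```

>>> step_arm(series=[[-0.06,0.02,0,0,0,0,0.0854],[-0.1,0.15,0,0,0,0,0.0854],[-0.1,-0.15,0,0,0,0,0.0854],[-0.1,-0.2,0,0,0,0,0.0854],[-0.1,-0.2,0,0,0,0,0.0854],[-0.1,-0.2,0,0,0,0,0.0854]])

```text
t: 11.98
tcp_pos: [455.5, -7.5, 253.1]
tcp_rot: [-3.141, 0.0, -0.152]
contact_force: [1.4, -0.8, 0.3]
opening: 85.2
grasp_force: 0.0
```

```bash
python3 tr.py x; python3 b.py
python3 - <<'E'
from h import *
p,d=read_camera("top"); p2,_=read_camera("side")
a=cv2.resize(p[195:350,340:445],None,fx=3.4,fy=3.4,interpolation=cv2.INTER_CUBIC); b=cv2.resize(p2[270:365,200:375],None,fx=2.5,fy=2.5)
o=np.zeros((max(len(a),len(b)),a.shape[1]+b.shape[1],3),np.uint8);o[:len(a),:a.shape[1]]=a;o[:len(b),a.shape[1]:]=b
cv2.imwrite("pics/end.png",o);print(o.shape)
c,M,e=cal("top");h=cv2.cvtColor(p,cv2.COLOR_BGR2HSV).astype(int);r=[]
for v in range(230,330):
  for u in range(350,440):
    if (h[v,u,0]<8 or h[v,u,0]>172) and h[v,u,1]>150 and h[v,u,2]>90 and d[v,u]>0: r.append((u,v))
r=[atd("top",u,v,d[v,u]) for u,v in r]; r=np.array(r); r=r[(r[:,2]>103)&(r[:,2]<116)]; print(cv2.minAreaRect(r[:,:2].astype(np.float32)))
E
```

```text
[array([ 0.85, -0.02]), np.float64(1.03)]
[array([0.83, 0.  ]), np.float64(1.02)]
[array([0.86, 0.01]), np.float64(1.03)]
t 12.075 F [0.7 2.3 0.3] along F 0.03 pos 437.35 yaw -8.0
t 12.125 tcp [455.47  -5.98 252.58] F [-0.5 -1.   1.1] yaw -8.3 along 438.48
top 818 [ 585.4 -206.4] [79.5 60.8] 73.6 along pct [590.  646.8] lat [-71.1   6.9]
side 1020 [ 596.7 -210.4] [82.5 87.7] 73.7 along pct [588.5 674.9] lat [-73.6   7.1]
(527, 795, 3)
((527.82763671875, -190.91717529296875), (14.817167282104492, 45.739173889160156), 83.10928344726562)
```

View pics/end.png

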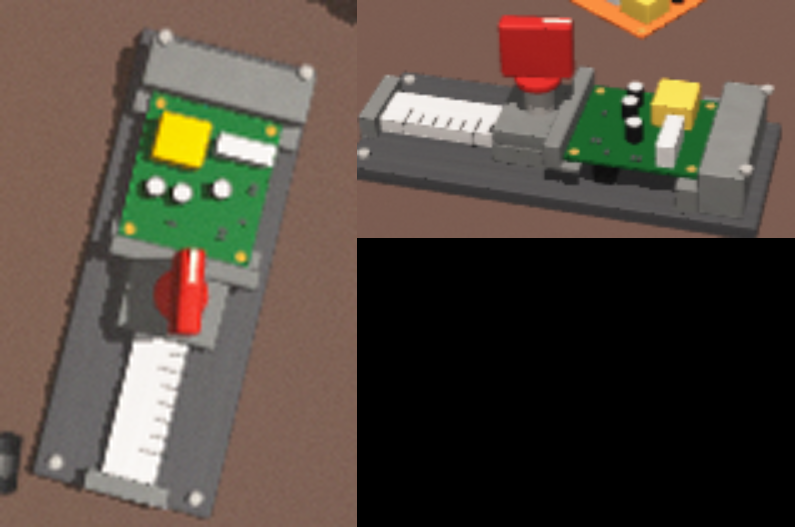

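The final view shows the jaw at the board's edge, at about (190,265) in the left crop. The bar is nearly along the rail at -6.9°, which is 80° turned. The board has moved about 1.3 mm towards the fixed jaw and is seated.

```bash
python3 -c "from plant import *; print(job_done())"
```

```text
the job is handed in; nothing more can be done
None
```

The job is handed in: the green board's jaw is against the board's edge, its red knob is turned clockwise about 80° to the stop and released, the board slid only about 1.3 mm towards the fixed jaw, and the blue holder was not touched.

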